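# Set up the bird specimen for its record photograph

## Robot

A 6-joint arm with a two-finger parallel gripper is mounted at the origin on the work surface. World frame = base frame: x ahead of the robot, y to its left, z up, the work surface at z = 0. Lengths are in m, angles in degrees, forces in N, time in s.
With the tool pointing down it reaches from about 0.4 to 0.825 m from the base axis. Payload 7 kg.
Tool frame: the origin (TCP) lies at the very end of the fingers, on their centre line; the grasp point (between the pads) lies hold_point_z behind it (hold_point_z is the distance from the TCP to the grasp point, in m); z points along the fingers, y is the direction in which the jaws open and shut (so a half turn about z gives the same grasp; the last joint's range is limited). The gripper opens to 88 mm and grips with 3 to 60 N. Pads are 19 mm wide; open, the fingers measure 130 mm over their backs; the gripper's body (78 mm by 193 mm) begins 47 mm behind the grasp point.
Start: joints at [87.84, 20.546, 0.682, 0, -70.136, -16.507], TCP at [0.216, 0.639, 0.227] pointing down, gripper open.
Joint ranges: [-176.03, 176.03], [-82.01, 121.73], [-58.28, 71.71], [-173.87, 95.51], [-174.79, -0.11], [-173.66, 173.66]. Speed limits (degrees/s): [136.94, 136.94, 172.46, 180, 180, 180].

## Interface

Orientations are given as [roll, pitch, yaw] about the fixed x, y, z axes, in that order (R = Rz(yaw) Ry(pitch) Rx(roll)).
In Python, from plant import get_obs, snapshot, close_job, hold_point_z gives the robot as it stands. The module is installed in compiled form; this text tells all that it offers.
- The arm moves only by the tool jog_arm, never from a script. Its argument "commands" is a list of rows, each a list of 4 numbers: the shift along the world's x, y, z in mm, then the turn about the world's z in degrees. In form: [[x, y, z, turn], ...]. A call has exactly 10 rows; each row shifts and turns the commanded pose from where the row before left it; what a row does not reach is not made up. A row lasts 1/12 s, in which the tool goes at most 41.7 mm and 7.16 degrees, less where a joint would pass 70% of its speed; a pose out of reach is approached as far as the arm can. A call is refused whole if a number of a shift passes 41.7 or a number of a turn 7.16, either way. A call with a gripper value outside its range is refused whole. "fingers" is the finger opening in mm, from 0 to 87.6, set as the call begins (left out, the last holds). The fingers move at their own pace and stop on an object; the grip force is fixed at half the most. Time passes only in rows, so rows that do not move let the fingers close, or fill a call up. It gives the time, the measured TCP pose, the force and the opening at its end, in the units of the state.
- get_obs(): the state, without advancing time (a new reading comes with each control period).
- snapshot(name): name is "scene" or "side" or "wrist"; returns a dict with "image" (400x640x3 uint8, red, green, blue), "fov_y" (degrees; the focal length in pixels is half the picture's height over the tangent of half this angle, whatever the lens; pixels are square), "cx", "cy" (the principal point, pixels), "rvec" (rotation vector, rad) and "tvec" (3), from world to camera coordinates, as OpenCV has them; the wrist camera has in their place "mount" (4x4, takes a point from camera to tool coordinates, whose origin is the TCP and whose axes are the flange's). Camera axes: x right, y down, z forward; pixel columns grow to the right and rows downward; lengths in m; the calibration is good to about 2 mm. A picture is of the moment at which its call begins: read the wrist's pose just before it. There is no depth.
- close_job(): hands the job in, once; it reports no verdict.
The state is a dict: "clock": time; "joint_pos": joint angles; "qvel": joint speeds; "tau": joint torques, N m; "tool_pos": TCP position; "orientation": TCP orientation; "force": force on the tool from outside, world axes, zero at the start; "moment": the same for the moment, N m; "opening": finger opening in m.
Only numpy, scipy, OpenCV 4.12 (cv2) and the standard library are available. Lean on these libraries where they do the work, as an engineer would, in place of code of your own. Each camera call takes 0.05 s, during which the arm holds its last target.

## Task

Get the orange bird ready for its record photograph: put the brush in the wooden tray and the metal spatula in the white tray, and lay the photo scale flat on the bench with its checkered edge flush along the front of the bird's wooden plinth, centred on it. The bird leans out over that edge and is fragile: do not touch it, do not shove the plinth out of place, and leave the other things on the bench alone.

Things in the scene. Friction and masses are not known exactly. Their poses are not given: they have to be found in the camera images.
- plinth: light-wood plinth 80 (x) x 160 (y) x 30 mm high, 0.9 kg, loose, standing on the bench; origin at the centre of its underside, z up. Its front is the face at x = -40 mm of its own frame (towards the robot and to its right), with a small paper label. A dark branch rises from it and carries the bird
- bird: orange stuffed songbird fixed to the branch, facing and leaning out over the plinth front. In the plinth frame it fills x -105 to +35, y +-30, z 105 to 228 mm; thin twigs at z 117 to 150 reach y -75 to +45 mm at x -55 to -35. Origin at its feet (plinth x -45, z 128 mm). A gripper held upright at the front edge would hit it; one tilted back 30 to 45 degrees passes under it
- front_edge (a point): middle of the lower front edge of the plinth (plinth x = -40 mm, z = 0); axes as the plinth's, the edge runs along y
- scale: photo scale: aluminium straightedge 50 (x) x 160 (y) x 8 mm thick lying flat, 0.18 kg, with black and white squares along its +x edge and a blue upright grip block on top, 16 (x) x 36 (y) mm, from z = 8 to 39 mm, centred at x = -7 mm, y = 0, with flat ends. Origin at the centre of its underside, z up
- scale_grip (a point): middle of the blue grip block of the scale, 25 mm above its underside and 32 mm behind its checkered edge; pinch the block over its 36 mm length (fingers closing along the scale's y)
- scale_edge (a point): middle of the scale's checkered edge, at its underside (scale x = +25 mm)
- brush: flat brush lying along its x, 173 mm long, 14 mm thick: red handle 14 mm wide from x = -85 to +25 mm, then a brass ferrule 24 mm wide and dark bristles 26 mm wide to x = +88 mm; 50 g; origin under the middle of its length
- spatula: modelling spatula lying along its x, 178 mm long: black handle 16 mm wide and 16 mm thick from x = -87 to +17 mm, then a thin steel blade 22 mm wide to x = +90 mm; 70 g; origin under the middle of its length, balances at about x = -18 mm
- wood_tray: open brown wooden tray, fixed, 230 (x) x 120 (y) x 32 mm high outside, walls and floor 6 mm; origin at the centre of its underside; for brushes
- white_tray: open white plastic tray, fixed, same sizes and origin as the wooden one; for metal tools
- swab_jar: bystander: open glass jar of cotton swabs, 72 mm across, about 96 mm high, origin at the underside
- red_can: bystander: red can, 50 mm across, 140 mm high, origin at the underside
- cork_block: bystander: cork block 45 x 70 x 25 mm, origin at the underside
- pigment_jar: bystander: small amber jar, 44 mm across, 40 mm high, origin at the underside
Not all that is in view belongs to the job. Leave any yellow look-alike of the scale alone.

How it is judged (in metres and radians):
At the end, for the whole second after the job is handed in: Brush in the wooden, spatula in the white tray, level (0.15 rad), origin within 60 mm lengthways, 55 mm sideways, 20 mm up; scale flat on the bench (0.06 rad), checkered edge parallel to the plinth front (0.035 rad), its middle within 3 mm of the face and 20 mm of its centre; at rest (x of brush in the frame of wood_tray between -0.06 and 0.06 m and y of brush in the frame of wood_tray between -0.055 and 0.055 m and z of brush in the frame of wood_tray below 0.02 m and angle between brush's own x axis and vertical between 1.42 and 1.72 rad and linear speed of each of brush, spatula below 0.02 m/s and x of spatula in the frame of white_tray between -0.06 and 0.06 m and y of spatula in the frame of white_tray between -0.055 and 0.055 m and z of spatula in the frame of white_tray below 0.02 m and angle between spatula's own x axis and vertical between 1.42 and 1.72 rad and x of scale_edge in the frame of plinth between -0.043 and -0.037 m and angle between the y axis of scale and the y axis of plinth, either way round below 0.035 rad and y of scale_edge in the frame of plinth between -0.02 and 0.02 m and angle between scale's own z axis and vertical below 0.06 rad and height (world z) of scale_edge below 0.005 m and linear speed of scale below 0.01 m/s); the robot touches nothing.
It fails at once if the robot, the scale or a tool touches the bird (contact force between any of the arm, the fingers, scale, brush, spatula and bird above 0.3 N).
It fails at once if the plinth is shoved more than 20 mm or tipped more than 0.1 rad (distance of plinth from where it was at the start of the episode above 0.02 m or angle between plinth's own z axis and vertical above 0.1 rad).
It fails at once if a bystander is moved more than 25 mm (distance of any of swab_jar, red_can, cork_block, pigment_jar from where it was at the start of the episode above 0.025 m).
It also fails if it takes over 72 s, if anything falls off the work surface, if the arm or the gripper's body presses on something with over 40 N, if the wrist force passes 120 N, or if a joint passes its speed limit or range.

## Working session

There is one attempt and no reset: what is moved stays moved. The work goes in short steps, Python scripts to look and compute and a tool call to move; the robot and the scene stay as the last step left them, time stands still between calls to the robot, and variables do not carry over. Pictures are saved under pics/ and viewed, and the job is handed in when it is done.

Besides the shell and the picture viewer there is one more tool, called after "Call:" as a command line: name --pt "numbers of a row" for each row, then --argument value for the rest. jog_arm: Moves the arm, as the interface text tells. Its arguments: {"type":"object","properties":{"commands":{"type":"array","items":{"type":"array","items":{"type":"number"}}},"fingers":{"type":"number"}},"required":["commands"]}

```bash
mkdir -p pics; ls; cat > h.py <<'E'
import numpy as np, cv2, pickle
from plant import get_obs, snapshot, hold_point_z
from scipy.spatial.transform import Rotation as R
def cam(s,o=None):
    f=200/np.tan(np.radians(s['fov_y'])/2)
    if 'mount' in s:
        T=np.eye(4);T[:3,:3]=R.from_euler('xyz',o['orientation'],degrees=True).as_matrix();T[:3,3]=o['tool_pos']
        M=T@s['mount']; Rc=M[:3,:3]; c=M[:3,3]
    else:
        Rw=cv2.Rodrigues(np.array(s['rvec'],float))[0]; Rc=Rw.T; c=-Rw.T@np.array(s['tvec']).ravel()
    return dict(f=f,cx=s['cx'],cy=s['cy'],R=Rc,c=c)
def ray(k,u,v,z):
    d=k['R']@np.array([(u-k['cx'])/k['f'],(v-k['cy'])/k['f'],1.]); t=(z-k['c'][2])/d[2]
    return k['c']+t*d
def proj(k,p):
    q=k['R'].T@(np.asarray(p,float)-k['c']); return k['cx']+k['f']*q[0]/q[2],k['cy']+k['f']*q[1]/q[2]
def shot(name,fn):
    o=get_obs(); s=snapshot(name); cv2.imwrite(f'pics/{fn}.png',s['image'][:,:,::-1]); k=cam(s,o); pickle.dump((k,s['image']),open(f'pics/{fn}.pkl','wb')); return k,s['image']
def load(fn): return pickle.load(open(f'pics/{fn}.pkl','rb'))
E
python3 - <<'E'
from h import *
o=get_obs();print(o,hold_point_z)
for n in ['scene','side','wrist']:
    k,i=shot(n,n+'0');print(n,k['f'],k['c'].round(3),k['R'][:,2].round(3))
E
```

```text
pics
{'clock': 0.0, 'joint_pos': array([ 8.78399709e+01,  2.05901535e+01,  6.32997405e-01, -1.99550616e-02,
       -7.01370426e+01, -1.65070741e+01]), 'qvel': array([ 0.02955296, -0.09034526,  0.02844856,  0.00663192,  0.04028005,
        0.07142558]), 'tau': array([ 4.12254713e-04, -5.82725966e+01,  2.93059534e+01,  6.99706256e+00,
        6.86616695e-03, -1.69444907e-04]), 'tool_pos': array([0.21591403, 0.63900287, 0.22563179]), 'orientation': array([ 1.79904353e+02, -8.78167210e-03, -1.86738915e+01]), 'force': array([ 0.21476225, -0.09624847, -0.25709891]), 'moment': array([0.05387344, 0.03221185, 0.00750994]), 'opening': 0.08737255514815775} 0.0188
scene 410.5941630455805 [1.181 0.21  0.938] [-0.613 -0.2   -0.764]
side 423.8978534777646 [ 0.301 -0.741  0.821] [ 0.165  0.713 -0.682]
wrist 275.3227826172666 [0.295 0.613 0.383] [-0.295  0.097 -0.951]
```

View pics/scene0.png

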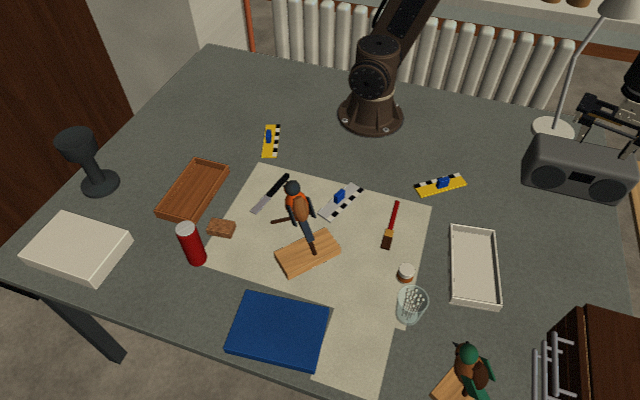

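View pics/side0.png

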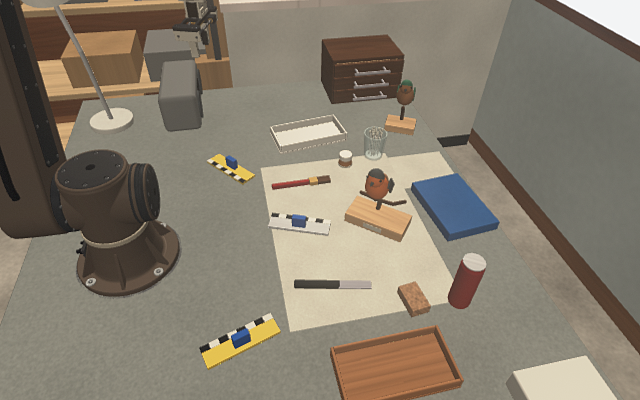

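View pics/wrist0.png

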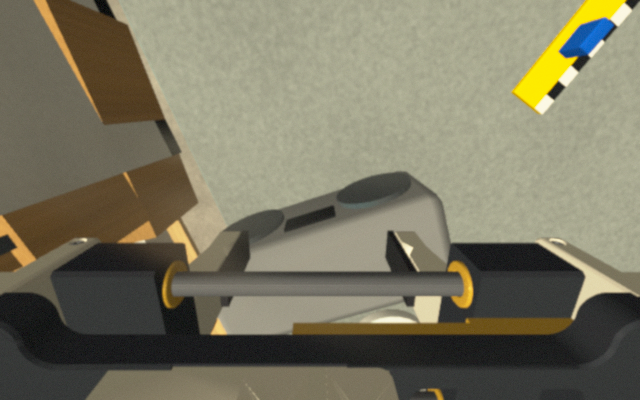

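```bash
python3 - <<'E'
import cv2,numpy as np
a=cv2.imread('pics/scene0.png')[165:275,240:430];b=cv2.imread('pics/side0.png')[160:300,255:425]
cv2.imwrite('pics/c1.png',cv2.resize(a,None,fx=4,fy=4,interpolation=2)); cv2.imwrite('pics/c2.png',cv2.resize(b,None,fx=4,fy=4,interpolation=2))
E
```

```text
(no output)
```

View pics/c1.png

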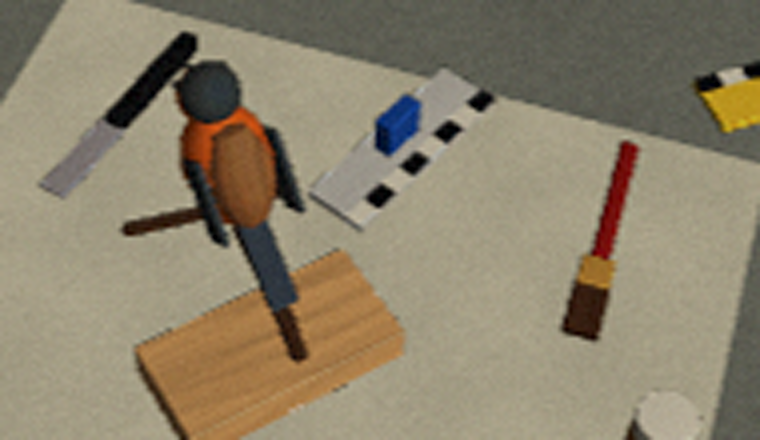

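View pics/c2.png

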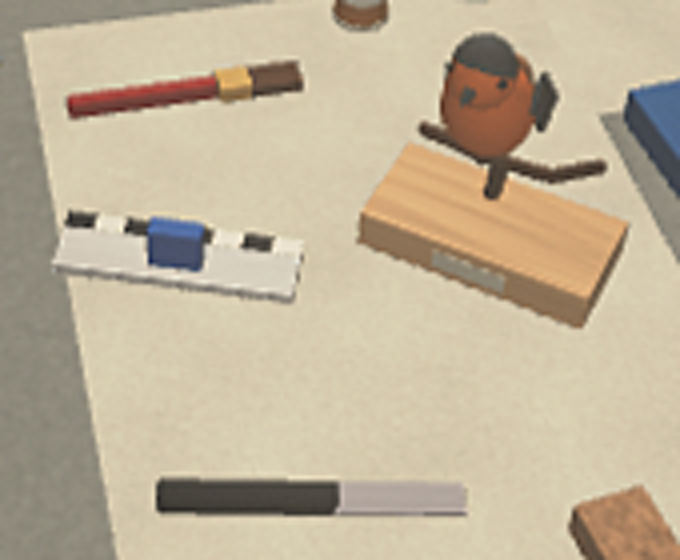

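```bash
cat > m.py <<'E'
from h import *
ks,_=load('scene0');kd,_=load('side0')
def S(p,z): return ray(ks,(p[0]+.5)/4-.5+240,(p[1]+.5)/4-.5+165,z)
def D(p,z): return ray(kd,(p[0]+.5)/4-.5+255,(p[1]+.5)/4-.5+160,z)
def show(n,P,z,f):
    print(n,[ (1000*f(p,z)[:2]).round(0).tolist() for p in P])
show('scaleS',[(445,70),(495,98),(362,222),(312,188)],.008,S)
show('scaleD',[(68,212),(300,240),(293,290),(57,262)],.008,D)
show('plS',[(137,348),(343,250),(403,328)],.03,S)
show('plD',[(413,143),(628,223),(583,310),(360,212)],.03,D)
show('brS',[(628,143),(580,337)],.007,S); show('brD',[(70,105),(301,76)],.007,D)
show('spS',[(188,40),(115,122)],.008,S); show('spD',[(158,495),(338,495)],.008,D)
show('spS',[(52,190)],.004,S); show('spD',[(466,498)],.004,D)
show('blockS',[(375,122),(405,97),(420,102),(388,130)],.039,S); show('blockD',[(150,220),(205,225)],.039,D)
for n,k,P in [('wood S',ks,[(155.5,206),(197,157),(230,170),(186,222)]),('wood D',kd,[(331,359),(437,327),(461,370),(345,405)]),('white S',ks,[(450,224),(496,230),(501,309),(448,299)]),('white D',kd,[(270,133),(338,116),(347,134),(279,150)])]:
    print(n,[(1000*ray(k,*p,.032)[:2]).round(0).tolist() for p in P])
E
python3 m.py
```

```text
scaleS [[343.0, 28.0], [358.0, 72.0], [503.0, 13.0], [486.0, -30.0]]
scaleD [[358.0, 73.0], [506.0, 17.0], [491.0, -26.0], [345.0, 29.0]]
plS [[665.0, -88.0], [546.0, 13.0], [593.0, 71.0]]
plD [[598.0, 71.0], [716.0, -31.0], [660.0, -97.0], [545.0, 14.0]]
brS [[367.0, 177.0], [546.0, 182.0]]
brD [[374.0, 182.0], [545.0, 181.0]]
spS [[379.0, -170.0], [475.0, -189.0]]
spD [[379.0, -166.0], [481.0, -186.0]]
spS [[547.0, -208.0]]
spD [[554.0, -200.0]]
blockS [[436.0, 1.0], [406.0, 14.0], [407.0, 26.0], [441.0, 12.0]]
blockD [[407.0, 24.0], [441.0, 13.0]]
wood S [[636.0, -463.0], [423.0, -454.0], [439.0, -330.0], [657.0, -353.0]]
wood D [[417.0, -371.0], [648.0, -348.0], [655.0, -442.0], [422.0, -459.0]]
white S [[424.0, 335.0], [403.0, 456.0], [637.0, 482.0], [652.0, 360.0]]
white D [[399.0, 412.0], [641.0, 470.0], [643.0, 360.0], [414.0, 316.0]]
```

```bash
python3 - <<'E'
import cv2,numpy as np
s=cv2.imread('pics/scene0.png');d=cv2.imread('pics/side0.png')
f=lambda a:cv2.resize(a,None,fx=4,fy=4,interpolation=2)
t=np.zeros((600,800,3),np.uint8)
w=f(s[150:225,150:240]);t[:300,:360]=w; w=f(s[215:315,440:510]);t[:400,400:680]=w
cv2.imwrite('pics/t1.png',t)
t=np.zeros((600,800,3),np.uint8)
w=f(d[320:400,325:470]);t[:320,:580]=w; w=f(d[110:160,262:354]);t[360:560,:368]=w
cv2.imwrite('pics/t2.png',t)
E
```

```text
(no output)
```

View pics/t1.png

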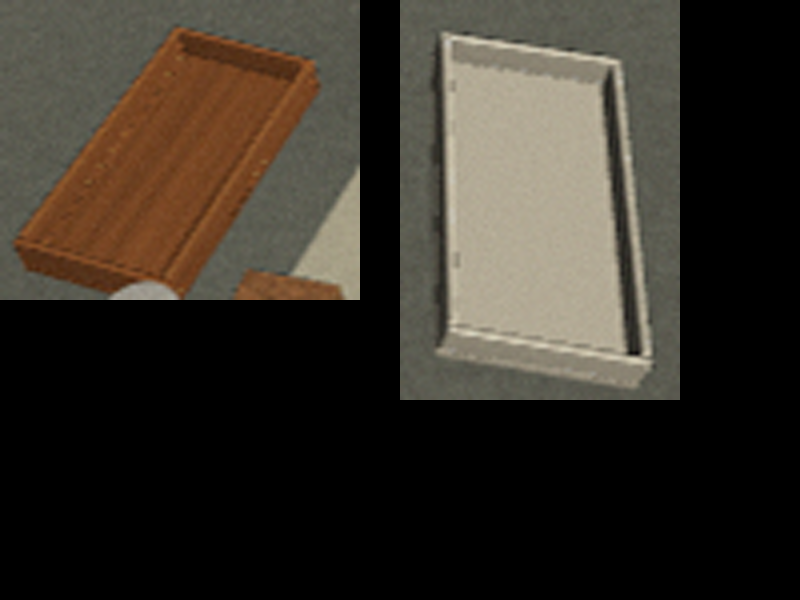

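View pics/t2.png

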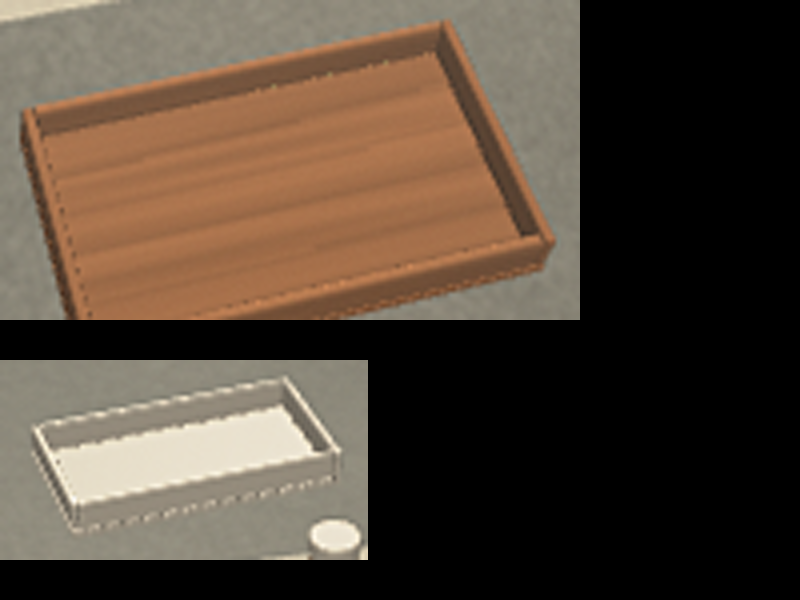

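```bash
python3 - <<'E'
from h import *
ks,_=load('scene0');kd,_=load('side0')
for n,k,o,P in [('wood S',ks,(150,150),[(17,240),(178,28),(318,70)]),('wood D',kd,(325,320),[(22,113),(447,20),(553,240)]),('white S',ks,(440,215),[(44,33),(219,62),(250,357),(46,330)]),('white D',kd,(262,110),[(35,70),(285,18),(338,93),(75,148)])]:
    Q=[1000*ray(k,(p[0]+.5)/4-.5+o[0],(p[1]+.5)/4-.5+o[1],.032)[:2] for p in P]
    print(n,[q.round(0).tolist() for q in Q],[ (np.linalg.norm(Q[i+1]-Q[i]).round(0),np.degrees(np.arctan2(*(Q[i+1]-Q[i])[::-1])).round(1)) for i in range(len(Q)-1)])
E
```

```text
wood S [[649.0, -460.0], [424.0, -463.0], [429.0, -338.0]] [(np.float64(225.0), np.float64(-179.3)), (np.float64(125.0), np.float64(87.7))]
wood D [[421.0, -348.0], [648.0, -343.0], [651.0, -460.0]] [(np.float64(228.0), np.float64(1.3)), (np.float64(117.0), np.float64(-88.9))]
white S [[419.0, 336.0], [405.0, 452.0], [623.0, 484.0], [645.0, 366.0]] [(np.float64(117.0), np.float64(97.2)), (np.float64(220.0), np.float64(8.3)), (np.float64(120.0), np.float64(-79.3))]
white D [[404.0, 446.0], [626.0, 485.0], [642.0, 367.0], [421.0, 332.0]] [(np.float64(225.0), np.float64(10.1)), (np.float64(120.0), np.float64(-82.3)), (np.float64(224.0), np.float64(-171.2))]
```

Call:
jog_arm --pt "22 -40 0 0.7" --pt "22 -40 0 0.7" --pt "22 -40 0 0.7" --pt "22 -40 0 0.7" --pt "22 -40 0 0.7" --pt "22 -40 0 0.7" --pt "22 -40 0 0.7" --pt "22 -40 0 0.7" --pt "22 -40 0 0.7" --pt "22 -40 0 0.7" --fingers 50

```text
clock: 0.98
tool_pos: [0.4172, 0.2724, 0.2267]
orientation: [-180.0, -0.0, -11.6]
force: [1.4, 0.8, 0.4]
opening: 0.0499
```

Call:
jog_arm --pt "1 -41 0 0" --pt "1 -41 0 0" --pt "1 -41 0 0" --pt "1 -41 0 0" --pt "1 -41 -10 0" --pt "1 -41 -20 0" --pt "1 -41 -20 0" --pt "1 -41 -20 0" --pt "1 -41 -20 0" --pt "1 -41 -20 0"

```text
clock: 1.82
tool_pos: [0.426, -0.1191, 0.1249]
orientation: [-180.0, -0.1, -11.6]
force: [1.3, 0.1, 0.1]
opening: 0.0501
```

Call:
jog_arm --pt "0 -10 0 0" --pt "0 0 0 0" --pt "0 0 0 0" --pt "0 0 0 0" --pt "0 0 0 0" --pt "0 0 0 0" --pt "0 0 0 0" --pt "0 0 0 0" --pt "0 0 0 0" --pt "0 0 0 0"

```text
clock: 2.65
tool_pos: [0.4265, -0.127, 0.1255]
orientation: [-180.0, -0.0, -11.6]
force: [-0.3, 0.1, 0.4]
opening: 0.05
```

```bash
python3 - <<'E'
from h import *
k,i=shot('wrist','w1');print(get_obs()['tool_pos'],get_obs()['joint_pos'].round(1))
E
```

```text
[ 0.42646479 -0.12711495  0.12543224] [  8.9   4.2 -35.4  -0.  -50.4  69.4]
```

View pics/w1.png

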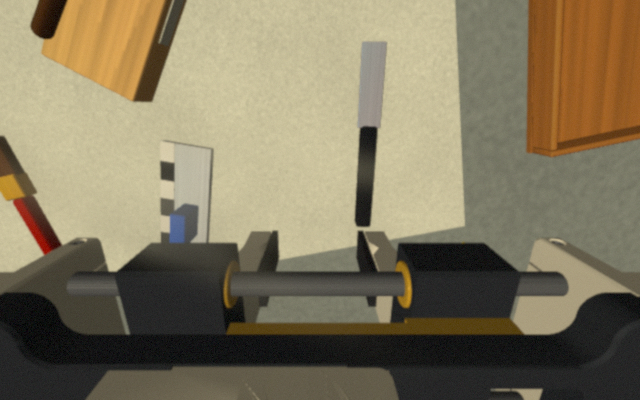

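```bash
python3 - <<'E'
from h import *
k,_=load('w1')
for p,z in [((363,222),.012),((367,127),.012),((374,42),.004),((161,141),.008),((213,149),.008),((528,152),.032),((150,100),.03)]: print(p,(1000*ray(k,*p,z)).round(0))
E
```

```text
(363, 222) [ 381. -167.   12.]
(367, 127) [ 478. -186.   12.]
(374, 42) [ 550. -204.    4.]
(161, 141) [506.  15.   8.]
(213, 149) [488. -33.   8.]
(528, 152) [ 429. -324.   32.]
(150, 100) [541.  -2.  30.]
```

Call:
jog_arm --pt "5 -14 -5 0" --pt "5 -14 -10 0" --pt "5 -14 -12 0" --pt "5 -12.5 -14 0" --pt "0 0 -20 0" --pt "0 0 -20 0" --pt "0 0 -18 0" --pt "0 0 -12 0" --pt "0 0 -6 0" --pt "0 0 0 0"

```text
clock: 3.53
tool_pos: [0.4455, -0.1818, 0.0072]
orientation: [180.0, 0.2, -11.7]
force: [0.9, -0.1, -0.2]
opening: 0.0498
```

Call:
jog_arm --pt "0 0 -2 0" --pt "0 0 0 0" --pt "0 0 0 0" --pt "0 0 0 0" --pt "0 0 0 0" --pt "0 0 0 0" --pt "0 0 0 0" --pt "0 0 0 0" --pt "0 0 10 0" --pt "0 0 15 0" --fingers 0

```text
clock: 4.37
tool_pos: [0.4451, -0.1817, 0.0304]
orientation: [180.0, 0.2, -11.7]
force: [0.9, -0.0, -1.2]
opening: 0.0156
```

Call:
jog_arm --pt "0 5 30 0" --pt "0 15 30 0" --pt "0 30 30 0" --pt "0 34 20 0" --pt "0 34 10 2" --pt "0 34 0 2" --pt "0 34 0 2" --pt "0 34 0 2" --pt "0 34 0 2" --pt "4 34 0 2"

```text
clock: 5.2
tool_pos: [0.4494, 0.1071, 0.151]
orientation: [-180.0, 0.0, 0.4]
force: [0.8, 0.1, -0.8]
opening: 0.0156
```

Call:
jog_arm --pt "6 34 0 2" --pt "6 34 0 2" --pt "6 34 0 2" --pt "6 34 0 2" --pt "6 34 0 0" --pt "6 34 0 0" --pt "6 34 0 0" --pt "6 34 0 0" --pt "5 20 0 0" --pt "4 10 0 0"

```text
clock: 6.03
tool_pos: [0.5073, 0.4102, 0.1498]
orientation: [180.0, 0.0, 8.4]
force: [0.9, -0.9, -1.3]
opening: 0.016
```

Call:
jog_arm --pt "0 0 0 0" --pt "0 0 0 0" --pt "0 0 0 0" --pt "0 0 0 0" --pt "0 0 0 0" --pt "0 0 0 0" --pt "0 0 0 0" --pt "0 0 0 0" --pt "0 0 0 0" --pt "0 0 0 0"

```text
clock: 6.87
tool_pos: [0.5074, 0.4077, 0.1509]
orientation: [-180.0, -0.0, 8.3]
force: [-0.4, -0.7, -1.0]
opening: 0.016
```

```bash
python3 - <<'E'
from h import *
k,i=shot('wrist','w2');o=get_obs();print(o['tool_pos'],o['orientation'],o['joint_pos'].round(1),o['opening'])
E
```

```text
[0.50739269 0.40763552 0.15083547] [1.79998479e+02 9.76450989e-04 8.33244893e+00] [ 55.9  21.4  -8.4   0.  -60.2  42.4] 0.015318348105713999
```

View pics/w2.png

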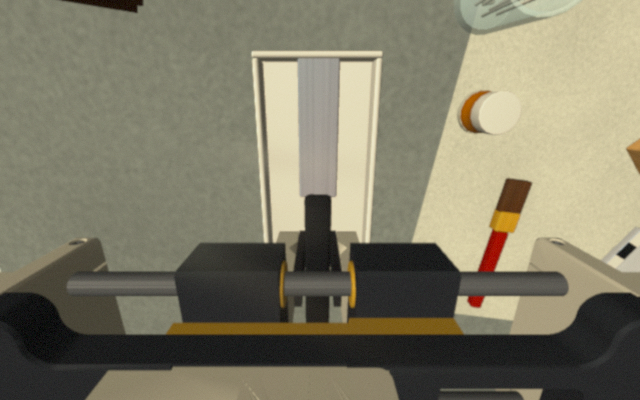

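```bash
python3 - <<'E'
from h import *
k,_=load('w2')
for p,z in [((318,54),.032),((253,54),.032),((381,54),.032),((475,304),.007),((519,182),.007),((502,236),.007)]: print(p,(1000*ray(k,*p,z)).round(0))
E
```

```text
(318, 54) [633. 426.  32.]
(253, 54) [624. 485.  32.]
(381, 54) [641. 370.  32.]
(475, 304) [372. 177.   7.]
(519, 182) [540. 182.   7.]
(502, 236) [473. 177.   7.]
```

Call:
jog_arm --pt "0 0 -15 0" --pt "0 0 -20 0" --pt "0 0 -20 0" --pt "0 0 -20 0" --pt "0 0 -20 0" --pt "0 0 -18 0" --pt "0 0 -13 0" --pt "0 0 -8 0" --pt "0 0 -4 0" --pt "0 0 0 0"

```text
clock: 7.75
tool_pos: [0.5073, 0.4077, 0.0133]
orientation: [180.0, 0.0, 8.4]
force: [-0.5, -0.2, -0.5]
opening: 0.0159
```

Call:
jog_arm --pt "0 0 0 0" --pt "0 0 0 0" --pt "0 0 0 0" --pt "0 0 0 0" --pt "0 0 5 0" --pt "0 0 15 0" --pt "0 0 25 0" --pt "0 0 30 0" --pt "0 0 35 -4" --pt "0 -10 30 -6" --fingers 36

```text
clock: 8.58
tool_pos: [0.5077, 0.3988, 0.1553]
orientation: [-180.0, -0.1, -1.7]
force: [0.8, 0.4, 1.0]
opening: 0.0361
```

Call:
jog_arm --pt "-4 -22 0 -6" --pt "-4 -22 0 -6" --pt "-4 -22 0 -6" --pt "-4 -22 0 -6" --pt "-4 -22 0 -6" --pt "-4 -22 0 -6" --pt "-4 -22 0 -6" --pt "-4 -22 0 -6" --pt "-4 -22 0 -6" --pt "-4 -22 0 -6" --fingers 70

```text
clock: 9.42
tool_pos: [0.4671, 0.1767, 0.1534]
orientation: [-180.0, 0.0, -62.0]
force: [0.5, 0.9, 0.3]
opening: 0.07
```

Call:
jog_arm --pt "-5 -22 0 -6" --pt "-5 -22 0 -6" --pt "-5 -22 0 -6" --pt "-5 -22 0 -6" --pt "-5 -22 0 -6" --pt "-5 -22 0 -6" --pt "-5 -22 0 -6" --pt "-5 -22 0 -6" --pt "-4 -10 0 -2" --pt "0 0 0 0"

```text
clock: 10.25
tool_pos: [0.4225, -0.0098, 0.1532]
orientation: [-180.0, 0.0, -111.8]
force: [-0.9, -0.2, -0.3]
opening: 0.0701
```

```bash
python3 - <<'E'
from h import *
k,i=shot('wrist','w3');o=get_obs();print(o['tool_pos'],o['orientation'],o['joint_pos'].round(1),o['opening'])
shot('side','d3');shot('scene','s3')
E
```

```text
[ 0.42331145 -0.00889096  0.15331174] [-1.79958792e+02  4.37641666e-02 -1.11671023e+02] [ 25.7  -0.  -35.5   0.  -54.5 -47.4] 0.06998062009942221
```

View pics/w3.png

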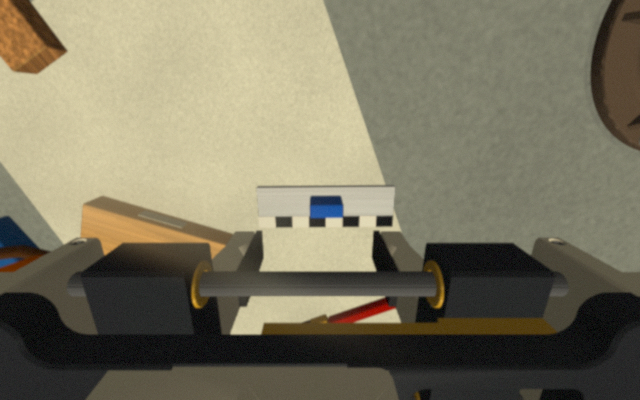

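View pics/s3.png

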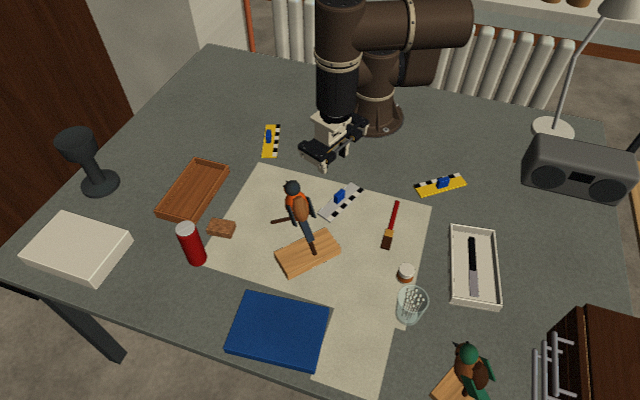

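```bash
python3 - <<'E'
from h import *
k,_=load('w3');print(k['c'])
for p,z in [((258,186),.008),((393,186),.008),((256,227),.008),((396,227),.008),((310,197),.039),((341,197),.039),((343,205),.039),((310,205),.039),((222,235),.03),((86,200),.03)]: print(p,(1000*ray(k,*p,z)).round(0))
print(proj(k,[.422,.015,.039]))
E
python3 - <<'E'
import cv2
a=cv2.imread('pics/d3.png');cv2.imwrite('pics/d3c.png',cv2.resize(a[150:300,200:420],None,fx=3.5,fy=3.5))
E
```

```text
[ 0.3891718 -0.0875136  0.3107045]
(258, 186) [485. -31.   8.]
(393, 186) [342.  26.   8.]
(256, 227) [509.  15.   8.]
(396, 227) [353.  77.   8.]
(310, 197) [430.  -6.  39.]
(341, 197) [400.   6.  39.]
(343, 205) [401.  15.  39.]
(310, 205) [433.   2.  39.]
(222, 235) [541.   2.  30.]
(86, 200) [657. -90.  30.]
(np.float64(324.5154844192556), np.float64(211.6404332693866))
```

View pics/d3c.png

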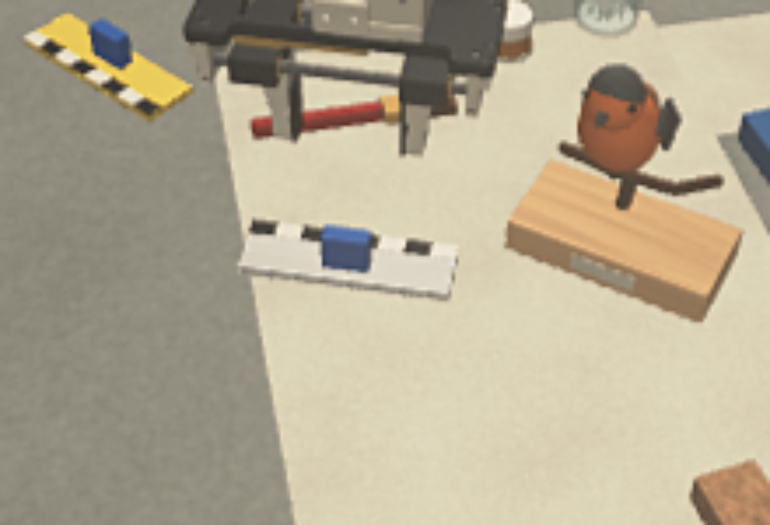

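Call:
jog_arm --pt "-1 6 -5 0" --pt "-1 8 -15 0" --pt "0 6 -20 0" --pt "0 4 -20 0" --pt "0 0 -20 0" --pt "0 0 -20 0" --pt "0 0 -18 0" --pt "0 0 -12 0" --pt "0 0 -7 0" --pt "0 0 -4 0"

```text
clock: 11.23
tool_pos: [0.421, 0.0163, 0.0107]
orientation: [179.9, -0.1, -111.6]
force: [-0.1, 0.3, 0.1]
opening: 0.0699
```

Call:
jog_arm --pt "0 0 0 0" --pt "0 0 0 0" --pt "0 0 0 0" --pt "0 0 0 0" --pt "0 0 0 0" --pt "0 0 0 0" --pt "0 0 0 0" --pt "0 0 0 0" --pt "0 0 0 0" --pt "0 0 0 0" --fingers 0

```text
clock: 12.07
tool_pos: [0.4218, 0.0158, 0.0123]
orientation: [-180.0, 0.0, -111.7]
force: [-1.0, 0.8, 7.3]
opening: 0.036
```

Call:
jog_arm --pt "0 0 10 0" --pt "0 -5 15 0" --pt "0 -10 5 0" --pt "0 -12 0 0" --pt "0 -15 0 0" --pt "0 -15 0 0" --pt "0 -15 0 0" --pt "0 -15 0 0" --pt "0 -15 0 0" --pt "0 -12 0 0"

```text
clock: 12.9
tool_pos: [0.4208, -0.0997, 0.0415]
orientation: [180.0, -0.0, -111.7]
force: [-0.4, 0.3, -1.4]
opening: 0.0353
```

```bash
python3 - <<'E'
from h import *
for fn,(x0,x1,y0,y1) in [('d3',(340,415,190,245)),('s3',(270,345,225,280))]:
    k,im=load(fn); h=cv2.cvtColor(im,cv2.COLOR_RGB2HSV).astype(int)
    c=h[y0:y1,x0:x1]; 
    m=((c[...,1]>85)&(c[...,0]<22)&(c[...,2]>80)).astype(np.uint8)
    print(fn,'V hist',np.histogram(c[...,2][m>0],12))
    vis=np.hstack([cv2.resize(im[y0:y1,x0:x1,::-1],None,fx=5,fy=5),cv2.cvtColor(cv2.resize(m*255,None,fx=5,fy=5,interpolation=0),cv2.COLOR_GRAY2BGR)])
    cv2.imwrite('pics/m_%s.png'%fn,vis)
E
```

```text
d3 V hist (array([ 26,  22,  22,  40, 360,  94,  19,  17,  16,  42, 881, 285]), array([ 81.  ,  94.25, 107.5 , 120.75, 134.  , 147.25, 160.5 , 173.75,
       187.  , 200.25, 213.5 , 226.75, 240.  ]))
s3 V hist (array([ 12,  11,   8,   8,   8,  23,  18,  28, 243, 614, 660, 142]), array([ 81.,  90.,  99., 108., 117., 126., 135., 144., 153., 162., 171.,
       180., 189.]))
```

View pics/m_d3.png

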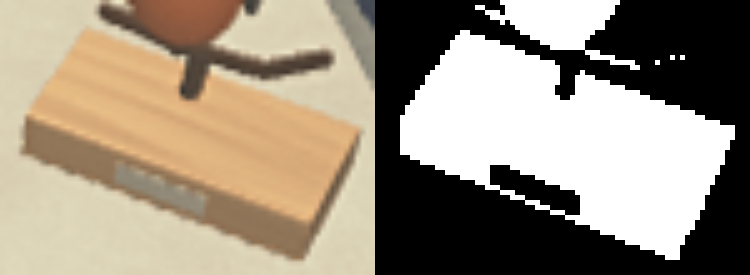

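View pics/m_s3.png

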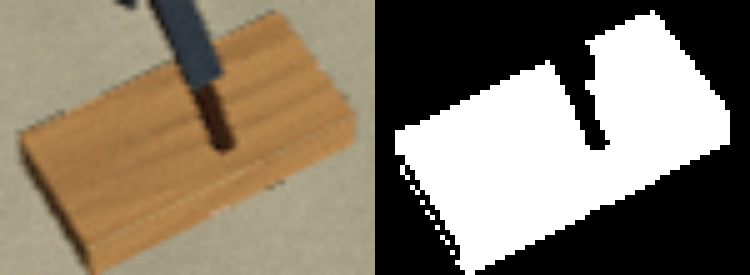

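```bash
cat > pl.py <<'E'
from h import *
def edges(fs,fd):
    out=[]
    k,im=load(fd); c=cv2.cvtColor(im,cv2.COLOR_RGB2HSV).astype(int)
    P=[]
    for x in range(349,398):
        v=[y for y in range(195,245) if 60<c[y,x,1] and c[y,x,0]<22 and c[y,x,2]>190]
        # go down from largest contiguous bright run
        col=c[:,x,2]; 
        y=max(v) if v else None
        # first bright->dark transition after bright wood
        for y in range(200,245):
            if col[y]>200 and col[y+1]<190 and col[y+2]<175 and c[y,x,1]>85 and c[y+2,x,1]>60 and c[y-2,x,2]>195:
                a,b=col[y],col[y+2]; P.append((x,y+1 if col[y+1]>(a+b)/2 else y+.5)); break
    P=np.array(P,float); out.append(('side',k,P))
    k,im=load(fs); c=cv2.cvtColor(im,cv2.COLOR_RGB2HSV).astype(int); P=[]
    for x in list(range(277,302))+list(range(315,325)):
        for y in range(222,270):
            if c[y,x,1]>85 and c[y,x,0]<22 and c[y,x,2]>80 and c[y+2,x,1]>85: P.append((x,y-.5));break
    out.append(('scene',k,np.array(P,float)))
    for n,k,P in out:
        for _ in range(4):
            a=np.polyfit(P[:,0],P[:,1],1); r=P[:,1]-np.polyval(a,P[:,0]); P=P[abs(r)<max(1.0,2*r.std())]
        x0,x1=P[:,0].min(),P[:,0].max()
        A=ray(k,x0,np.polyval(a,x0),.03);B=ray(k,x1,np.polyval(a,x1),.03)
        d=B-A; print(n,len(P),r.std().round(2),(A*1000).round(1),(B*1000).round(1),np.degrees(np.arctan2(d[1],d[0])).round(2))
if __name__=='__main__': edges('s3','d3')
E
python3 pl.py
```

```text
side 42 0.24 [554.8   5.5  30. ] [657.1 -80.4  30. ] -40.02
scene 35 0.29 [656.7 -83.1  30. ] [546.5   9.5  30. ] 139.95
```

Call:
jog_arm --pt "10 -6 0 -3" --pt "14 -6 0 -3" --pt "14 -5 0 -3" --pt "14 -4 0 -3" --pt "14 -3 0 -3" --pt "14 -3 0 -3" --pt "12 -2 0 -0.3" --pt "10 -2 0 0" --pt "6 -1 0 0" --pt "2 0 0 0"

```text
clock: 13.73
tool_pos: [0.5319, -0.1308, 0.0414]
orientation: [180.0, -0.0, -130.0]
force: [0.2, -0.4, -1.7]
opening: 0.0356
```

Call:
jog_arm --pt "0 0 -3 0" --pt "0 0 -5 0" --pt "0 0 -5 0" --pt "0 0 -5 0" --pt "0 0 -4 0" --pt "0 0 -3 0" --pt "0 0 -2 0" --pt "0 0 0 0" --pt "0 0 0 0" --pt "0 0 0 0"

```text
clock: 14.57
tool_pos: [0.5316, -0.1303, 0.015]
orientation: [-180.0, 0.0, -130.0]
force: [0.4, 0.5, -0.7]
opening: 0.0359
```

```bash
python3 - <<'E'
from h import *
o=get_obs();print(o['tool_pos'],o['orientation'],o['force'])
shot('side','d4')
a=cv2.imread('pics/d4.png');cv2.imwrite('pics/d4c.png',cv2.resize(a[100:300,250:450],None,fx=3,fy=3))
E
```

```text
[ 0.53159887 -0.13029077  0.0150057 ] [-1.79984896e+02  1.31367053e-02 -1.29960362e+02] [ 0.42009703  0.5358939  -0.67043912]
```

View pics/d4c.png

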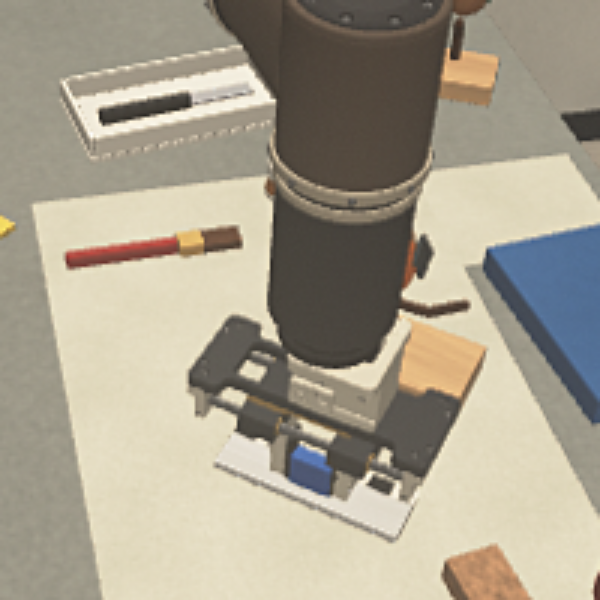

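Call:
jog_arm --pt "0 0 -1 0" --pt "0 0 -1 0" --pt "0 0 -1 0" --pt "0 0 0 0" --pt "0 0 0 0" --pt "0 0 0 0" --pt "0 0 0 0" --pt "0 0 0 0" --pt "0 0 0 0" --pt "0 0 0 0"

```text
clock: 15.45
tool_pos: [0.5315, -0.1304, 0.0124]
orientation: [-180.0, 0.0, -130.0]
force: [-2.0, 1.1, 5.6]
opening: 0.0353
```

Call:
jog_arm --pt "0 0 0 0" --pt "0 0 0 0" --pt "0 0 0 0" --pt "0 0 0 0" --pt "0 0 5 0" --pt "0 0 15 0" --pt "-3 -4 20 0" --pt "-10 -12 20 0" --pt "-20 -24 25 0" --pt "-20 -20 30 0" --fingers 65

```text
clock: 16.28
tool_pos: [0.4772, -0.1907, 0.1271]
orientation: [179.9, -0.1, -129.9]
force: [-0.5, -0.6, -0.1]
opening: 0.0651
```

Call:
jog_arm --pt "-10 5 10 6.5" --pt "-5 25 0 6.5" --pt "0 25 0 6.5" --pt "0 25 0 6.5" --pt "0 25 0 6.5" --pt "0 25 0 6.5" --pt "0 25 0 6.5" --pt "0 25 0 6.5" --pt "0 25 0 6.5" --pt "0 25 0 6.5" --fingers 45

```text
clock: 17.12
tool_pos: [0.4632, 0.0409, 0.1373]
orientation: [-180.0, -0.0, -64.6]
force: [0.6, 0.4, 0.6]
opening: 0.0452
```

```bash
python3 - <<'E'
from h import *
o=get_obs();print(o['tool_pos'],o['orientation'],o['force'])
shot('side','d5');shot('scene','s5')
a=cv2.imread('pics/d5.png');cv2.imwrite('pics/d5c.png',cv2.resize(a[150:300,250:450],None,fx=4,fy=4))
E
python3 -c "
from pl import *
edges('s5','d5')"
```

```text
[0.46321544 0.04088368 0.13729644] [-1.79967467e+02 -2.26931783e-04 -6.46376182e+01] [0.55747526 0.41936768 0.60287215]
side 45 0.24 [554.9   5.7  30. ] [657.  -80.5  30. ] -40.16
scene 35 0.29 [656.7 -83.1  30. ] [546.5   9.5  30. ] 139.95
```

View pics/d5c.png

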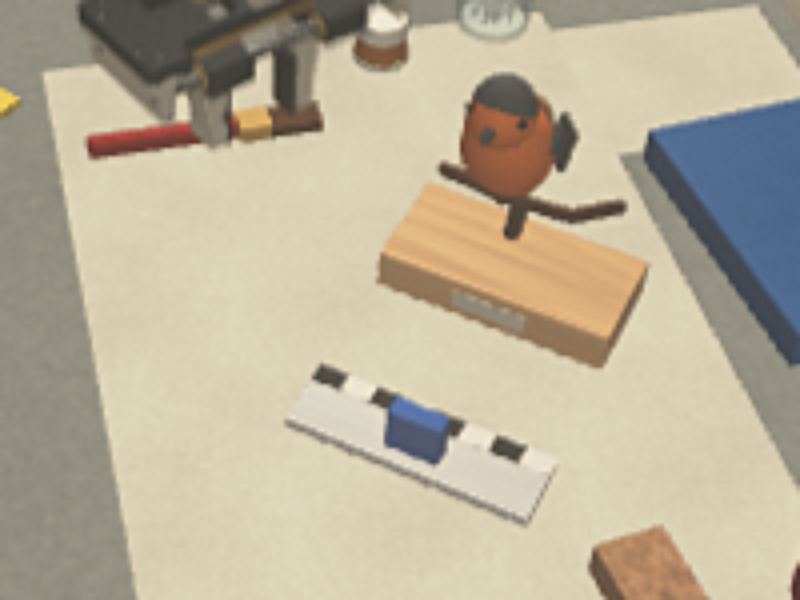

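Call:
jog_arm --pt "0 18 0 6.5" --pt "0 18 0 6.5" --pt "0 18 0 6.5" --pt "0 18 0 6.5" --pt "0 18 0 6.5" --pt "1 18 0 6.5" --pt "1 18 0 6.5" --pt "1 10 -10 6.5" --pt "0 3 -10 6.5" --pt "0 0 -10 6.5" --fingers 45

```text
clock: 18.05
tool_pos: [0.4667, 0.1793, 0.1068]
orientation: [-180.0, -0.0, 0.3]
force: [-1.4, 0.3, -0.2]
opening: 0.045
```

```bash
python3 - <<'E'
from h import *
k,_=load('d5')
for p in [(287,420),(531,518),(320,366),(555,466)]: print((1000*ray(k,(p[0]+.5)/4-.5+250,(p[1]+.5)/4-.5+150,.008)).round(1))
o=get_obs();print(o['tool_pos'],o['orientation'],o['force'])
shot('wrist','w6')
E
```

```text
[458.9 -95.2   8. ]
[ 583.  -194.9    8. ]
[488.8 -56.6   8. ]
[ 609.2 -161.5    8. ]
[0.46666735 0.17929415 0.10681436] [-1.79974858e+02 -3.23122666e-02  3.36942521e-01] [-1.3542158   0.30561578 -0.23408953]
```

View pics/w6.png

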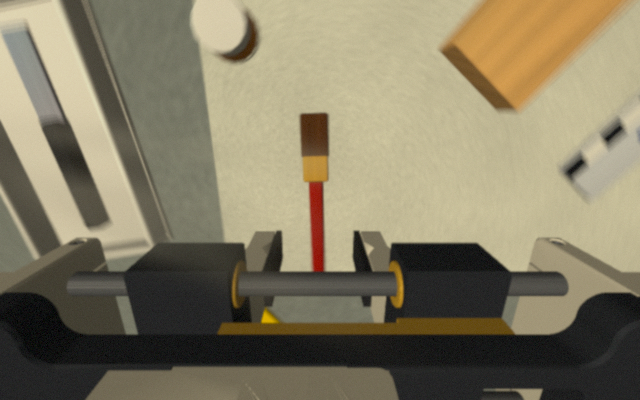

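```bash
python3 - <<'E'
from h import *
k,_=load('w6')
for p in [(314,114),(315,181),(318,270),(316,157)]: print((1000*ray(k,*p,.012)).round(1))
E
```

```text
[542.  183.4  12. ]
[481.  182.3  12. ]
[383.5 178.7  12. ]
[503.9 181.5  12. ]
```

Call:
jog_arm --pt "-2 2 -5 1" --pt "-1 0 -10 0" --pt "0 0 -15 0" --pt "0 0 -18 0" --pt "0 0 -18 0" --pt "0 0 -15 0" --pt "0 0 -11 0" --pt "0 0 -7 0" --pt "0 0 -3 0" --pt "0 0 0 0"

```text
clock: 18.93
tool_pos: [0.4634, 0.1805, 0.0047]
orientation: [180.0, 0.0, 0.9]
force: [0.8, 0.5, 0.9]
opening: 0.045
```

Call:
jog_arm --pt "0 0 -1 0" --pt "0 0 0 0" --pt "0 0 0 0" --pt "0 0 0 0" --pt "0 0 0 0" --pt "0 0 0 0" --pt "0 0 0 0" --pt "0 0 5 0" --pt "0 0 10 0" --pt "0 0 15 0" --fingers 0

```text
clock: 19.77
tool_pos: [0.4626, 0.18, 0.0334]
orientation: [179.9, 0.1, 1.0]
force: [-1.1, 0.9, -1.1]
opening: 0.0134
```

Call:
jog_arm --pt "0 0 20 0" --pt "-5 -5 25 -4" --pt "-5 -15 20 -6.5" --pt "-5 -20 12 -6.5" --pt "-5 -20 0 -6.5" --pt "-5 -20 0 -6.5" --pt "-5 -20 0 -6.5" --pt "-5 -20 0 -6.5" --pt "-5 -20 0 -6.5" --pt "-3 -20 0 -6.5"

```text
clock: 20.6
tool_pos: [0.4196, 0.0197, 0.1111]
orientation: [-180.0, 0.0, -55.3]
force: [0.1, 0.7, -0.7]
opening: 0.0139
```

Call:
jog_arm --pt "0 -20 0 -6.5" --pt "0 -20 0 -6.5" --pt "0 -20 0 -6.5" --pt "0 -22 0 -6.5" --pt "0 -22 0 -6.5" --pt "0 -25 0 -6.5" --pt "0 -25 0 -6.5" --pt "0 -25 0 -6.5" --pt "0 -25 0 -6.5" --pt "0 -25 0 -6.5"

```text
clock: 21.43
tool_pos: [0.4201, -0.2095, 0.1111]
orientation: [-180.0, 0.0, -120.3]
force: [1.2, 1.0, -0.4]
opening: 0.0137
```

Call:
jog_arm --pt "10 -5 0 -6.5" --pt "10 0 0 -3.5" --pt "10 0 0 0" --pt "6 0 0 0" --pt "0 0 0 0" --pt "0 0 0 0" --pt "0 0 0 0" --pt "0 0 0 0" --pt "0 0 0 0" --pt "0 0 0 0"

```text
clock: 22.27
tool_pos: [0.4562, -0.2132, 0.111]
orientation: [-180.0, 0.0, -129.9]
force: [-0.1, -0.1, 0.4]
opening: 0.0136
```

```bash
python3 - <<'E'
from h import *
o=get_obs();print(o['tool_pos'],o['orientation'],o['force'],o['joint_pos'].round(0))
shot('side','d7');shot('scene','s7')
a=cv2.imread('pics/d7.png');cv2.imwrite('pics/d7c.png',cv2.resize(a[150:300,250:450],None,fx=4,fy=4))
E
```

```text
[ 0.45621491 -0.21319495  0.11099969] [-1.79990751e+02  7.09313308e-03 -1.29937017e+02] [-0.12510184 -0.09566409  0.4318843 ] [ -3.  11. -30.  -0. -50. -37.]
```

View pics/d7c.png

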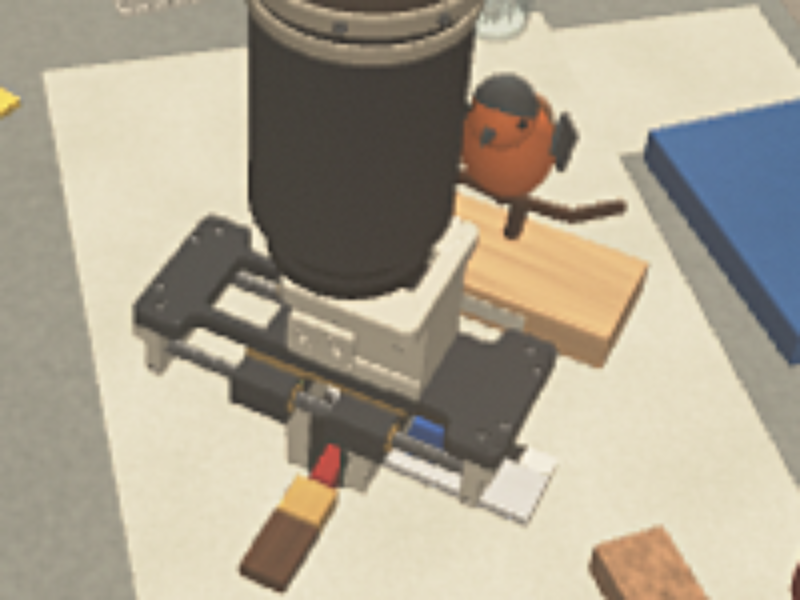

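View pics/s7.png

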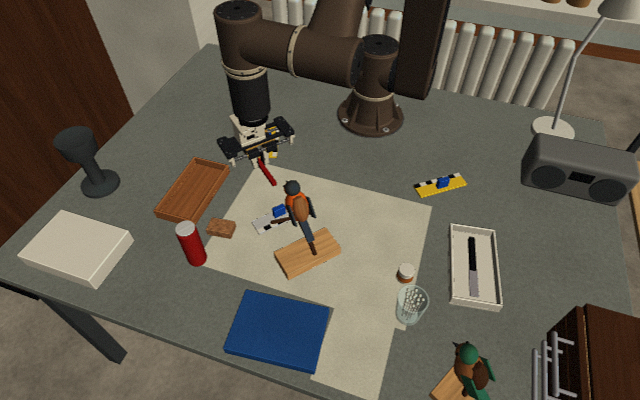

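```bash
python3 - <<'E'
from h import *
k,im=load('s7')
c=cv2.cvtColor(im,cv2.COLOR_RGB2HSV).astype(int)[150:200,250:285]
m=((c[...,0]<6)|(c[...,0]>174))&(c[...,1]>150)&(c[...,2]>50)
ys,xs=np.nonzero(m); print(len(xs),xs.min()+250,xs.max()+250,ys.min()+150,ys.max()+150)
j=np.argmax(ys); print((1000*ray(k,xs[j]+250,ys[j]+150,.112)).round(0))
P=np.c_[xs+250,ys+150].astype(np.float32); vx,vy,x0,y0=cv2.fitLine(P,2,0,.01,.01).ravel()
A=ray(k,x0-8*vx,y0-8*vy,.114);B=ray(k,x0+8*vx,y0+8*vy,.114);print(A,B,np.degrees(np.arctan2(*(B-A)[:2][::-1])))
E
```

```text
138 258 275 158 185
[ 517. -147.  112.]
[ 0.4604349  -0.20520342  0.114     ] [ 0.49902429 -0.16130125  0.114     ] 48.68498475228802
```

Call:
jog_arm --pt "1.7 -1.5 -5 0" --pt "1.7 -1.4 -10 0" --pt "0 0 -15 0" --pt "0 0 -15 0" --pt "0 0 -15 0" --pt "0 0 -13 0" --pt "0 0 -10 0" --pt "0 0 -5 0" --pt "0 0 -2 0" --pt "0 0 0 0"

```text
clock: 23.2
tool_pos: [0.4596, -0.2163, 0.0204]
orientation: [180.0, -0.0, -130.0]
force: [0.0, -0.8, -0.4]
opening: 0.0138
```

Call:
jog_arm --pt "3.2 3.8 0 0" --pt "3.2 3.8 0 0" --pt "3.2 3.8 0 0" --pt "3.2 3.8 0 0" --pt "3.2 3.8 0 0" --pt "3.2 3.8 0 0" --pt "3.2 3.8 0 0" --pt "3.2 3.8 0 0" --pt "3.2 3.8 0 0" --pt "0 0 0 0"

```text
clock: 24.03
tool_pos: [0.4895, -0.1814, 0.0209]
orientation: [-180.0, 0.0, -129.9]
force: [-0.2, 0.1, -0.3]
opening: 0.0138
```

```bash
python3 - <<'E'
from h import *
o=get_obs();print(o['tool_pos'],o['orientation'],o['force'],o['opening'])
shot('side','d8');shot('scene','s8')
a=cv2.imread('pics/d8.png');cv2.imwrite('pics/d8c.png',cv2.resize(a[150:300,250:450],None,fx=4,fy=4))
a=cv2.imread('pics/s8.png');cv2.imwrite('pics/s8c.png',cv2.resize(a[150:290,210:400],None,fx=4,fy=4))
E
```

```text
[ 0.48952782 -0.18137168  0.02085986] [-1.79970968e+02  2.34807787e-02 -1.29923712e+02] [-0.24693645  0.11403158 -0.29813348] 0.013827926331255324
```

View pics/d8c.png

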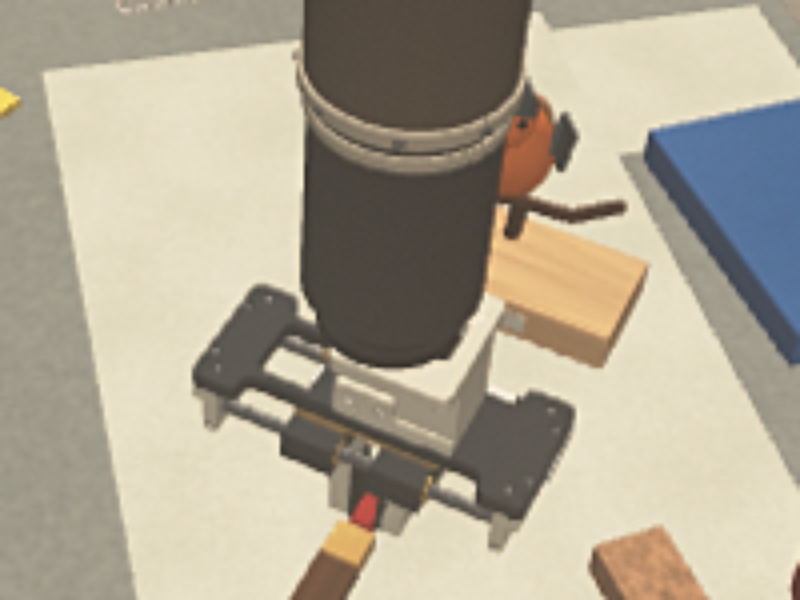

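View pics/s8c.png

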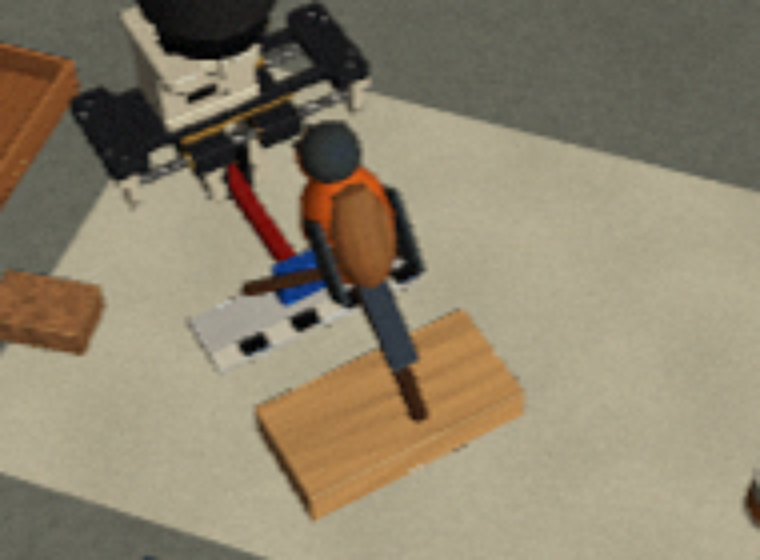

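```bash
cat > sc.py <<'E'
from h import *
F=np.array([607,-40.]);X=np.array([.643,.766]);Y=np.array([-.766,.643])
def pf(k,p,off,s,z):
    q=1000*ray(k,(p[0]+.5)/s-.5+off[0],(p[1]+.5)/s-.5+off[1],z)[:2]-F
    return (q@X).round(1),(q@Y).round(1)
E
python3 - <<'E'
from sc import *
k,_=load('s8')
for p in [(190,322),(222,370),(345,318)]: print(pf(k,p,(210,150),4,.008))
print('pl');
for p in [(257,408),(462,310)]: print(pf(k,p,(210,150),4,.03))
a=cv2.imread('pics/s8.png');cv2.imwrite('pics/s8d.png',cv2.resize(a[205:260,250:330],None,fx=9,fy=9,interpolation=2))
E
```

```text
(np.float64(-99.9), np.float64(-78.8))
(np.float64(-52.5), np.float64(-77.3))
(np.float64(-48.0), np.float64(15.4))
pl
(np.float64(0.4), np.float64(-75.6))
(np.float64(1.3), np.float64(80.4))
```

View pics/s8d.png

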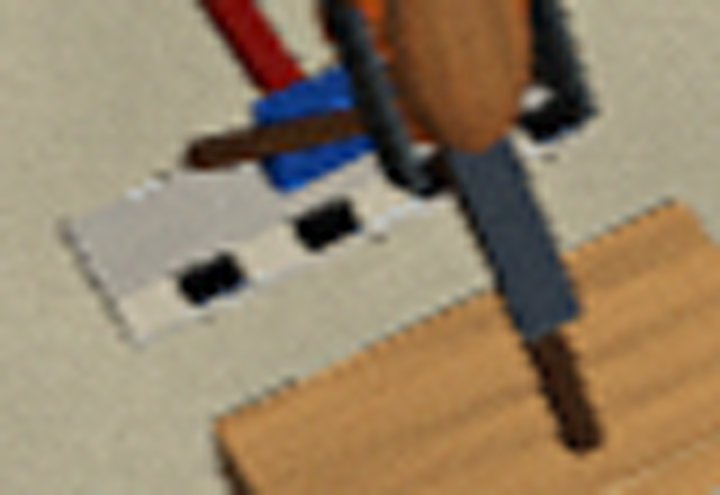

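```bash
python3 - <<'E'
from sc import *
k,_=load('s8')
for p in [(138,343),(378,238),(555,158)]: print(pf(k,p,(250,205),9,.0))
E
```

```text
(np.float64(-56.5), np.float64(-76.9))
(np.float64(-53.8), np.float64(4.4))
(np.float64(-52.5), np.float64(67.4))
```

Call:
jog_arm --pt "3 3.6 0 0" --pt "3 3.6 0 0" --pt "3 3.6 0 0" --pt "3 3.6 0 0" --pt "3 3.6 0 0" --pt "3 3.6 0 0" --pt "3 3.6 0 0" --pt "3 3.6 0 0" --pt "2.5 3 0 0" --pt "1.6 1.9 0 0"

```text
clock: 24.97
tool_pos: [0.5171, -0.1479, 0.0208]
orientation: [-180.0, 0.0, -129.9]
force: [-0.4, -1.5, -1.6]
opening: 0.0137
```

```bash
python3 - <<'E'
from h import *
o=get_obs();print(o['tool_pos'],o['orientation'],o['force'],o['opening'])
shot('scene','s9')
a=cv2.imread('pics/s9.png');cv2.imwrite('pics/s9d.png',cv2.resize(a[205:265,250:345],None,fx=8,fy=8,interpolation=2))
E
```

```text
[ 0.51710316 -0.14791114  0.02082631] [-1.79995409e+02  1.11947397e-03 -1.29946910e+02] [-0.39673408 -1.47148346 -1.5789175 ] 0.013742496952005618
```

View pics/s9d.png

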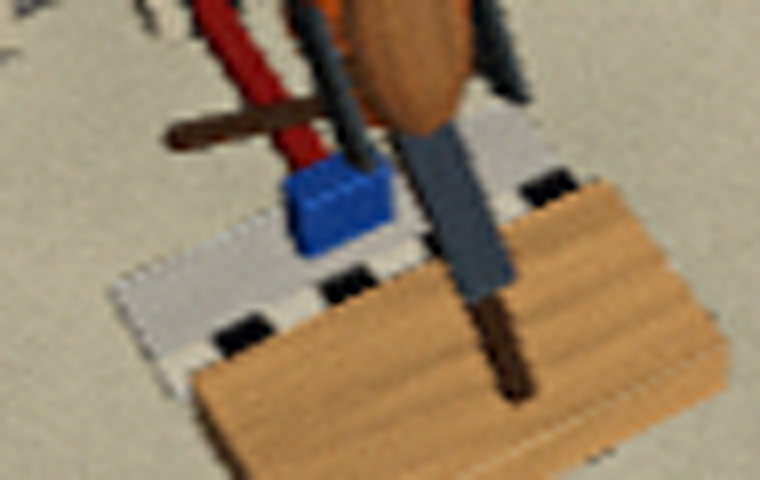

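Call:
jog_arm --pt "0.5 0.6 0 0" --pt "0.5 0.6 0 0" --pt "0.5 0.6 0 0" --pt "0.5 0.6 0 0" --pt "0.5 0.6 0 0" --pt "0.5 0.6 0 0" --pt "0.5 0.6 0 0" --pt "0.5 0.6 0 0" --pt "0 0 0 0" --pt "0 0 0 0"

```text
clock: 25.85
tool_pos: [0.5208, -0.1435, 0.0208]
orientation: [-180.0, 0.0, -130.0]
force: [-1.4, -0.0, -0.9]
opening: 0.0137
```

```bash
python3 - <<'E'
from h import *
o=get_obs();print(o['tool_pos'],o['force'],o['opening'])
shot('scene','s10')
a=cv2.imread('pics/s10.png');cv2.imwrite('pics/s10d.png',cv2.resize(a[205:265,250:345],None,fx=8,fy=8,interpolation=2))
shot('side','d10')
a=cv2.imread('pics/d10.png');cv2.imwrite('pics/d10c.png',cv2.resize(a[150:300,250:450],None,fx=4,fy=4))
E
python3 -c "
from pl import *
edges('s10','d10')"
```

```text
[ 0.52083748 -0.14345091  0.02084098] [-1.42276817 -0.01962521 -0.90718119] 0.013683623861879667
side 11 0.26 [628.1 -56.1  30. ] [656.3 -82.4  30. ] -42.97
scene 35 8.76 [629.6 -94.5  30. ] [547.8   9.9  30. ] 128.09
```

View pics/s10d.png

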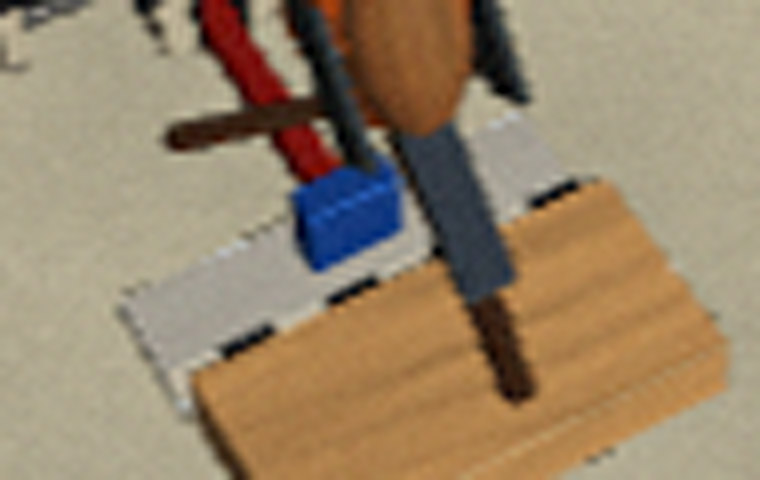

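View pics/d10c.png

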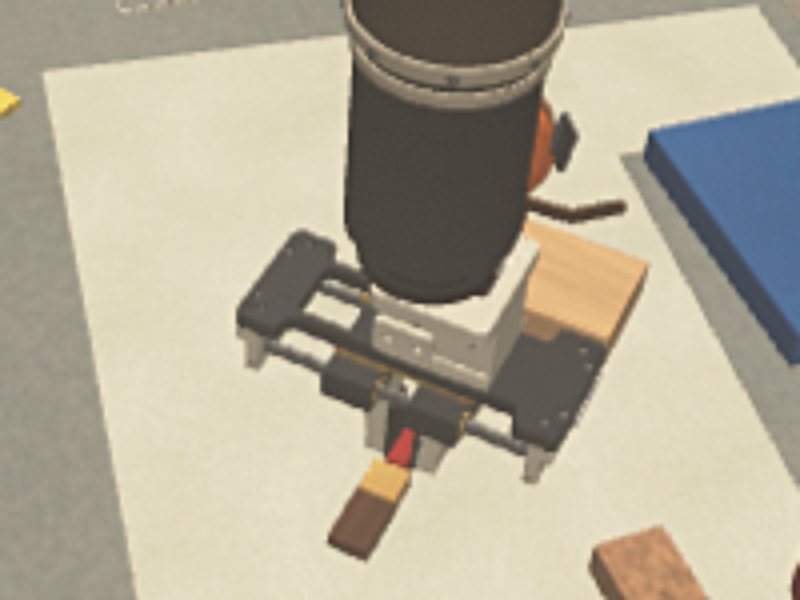

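Call:
jog_arm --pt "0.4 0.5 0 0" --pt "0.4 0.5 0 0" --pt "0.4 0.5 0 0" --pt "0.4 0.5 0 0" --pt "0.4 0.5 0 0" --pt "0.4 0.5 0 0" --pt "0 0 0 0" --pt "0 0 0 0" --pt "0 0 0 0" --pt "0 0 0 0"

```text
clock: 26.78
tool_pos: [0.5224, -0.1408, 0.0207]
orientation: [180.0, -0.1, -130.0]
force: [-3.8, -4.0, 0.4]
opening: 0.0131
```

```bash
cat > fr.py <<'E'
from h import *
import sys
n=sys.argv[1]
o=get_obs();f=o['force'];print(o['tool_pos'],f,'x^',f[:2]@[.643,.766])
shot('scene','s'+n)
a=cv2.imread(f'pics/s{n}.png');cv2.imwrite(f'pics/s{n}d.png',cv2.resize(a[205:265,250:345],None,fx=8,fy=8,interpolation=2))
b=load('s9')[1].astype(int);c=load('s'+n)[1].astype(int)
# plinth motion: compare rear region (lower/right edges) by phase correlation
g=lambda i:cv2.cvtColor(i.astype(np.uint8),cv2.COLOR_RGB2GRAY)[228:285,272:350].astype(np.float32)
r=lambda i:cv2.cvtColor(i.astype(np.uint8),cv2.COLOR_RGB2GRAY)[245:285,280:350].astype(np.float32)
print('plinth shift px',cv2.phaseCorrelate(r(b),r(c),cv2.createHanningWindow((70,40),cv2.CV_32F)))
E
python3 fr.py 11
```

```text
[ 0.52239846 -0.14082409  0.02067754] [-3.82420334 -4.00481564  0.40968055] x^ -5.526651523514057
plinth shift px ((0.013629123309208069, -0.010270898706917109), 0.9685487594869402)
```

View pics/s11d.png

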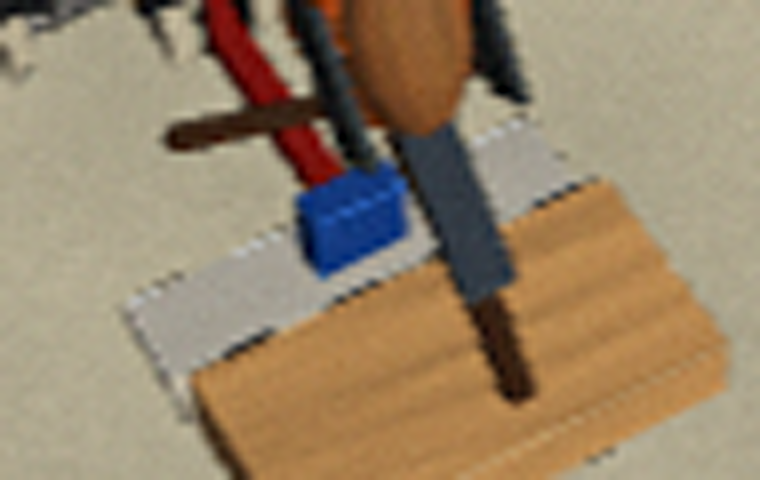

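Call:
jog_arm --pt "-1 -1.2 0 0" --pt "-3 -3.6 0 0" --pt "-6 -7.2 0 0" --pt "-8 -9.6 0 0" --pt "-8 -9.6 5 0" --pt "-10 -12 15 0" --pt "-15 -18 20 0" --pt "-15 -18 20 0" --pt "-10 -20 20 0" --pt "0 -20 10 0"

```text
clock: 27.67
tool_pos: [0.4451, -0.2612, 0.1137]
orientation: [-179.9, 0.1, -130.0]
force: [1.2, 0.2, 0.5]
opening: 0.0138
```

```bash
python3 fr.py 12; python3 - <<'E'
from h import *
shot('side','d12')
a=cv2.imread('pics/d12.png');cv2.imwrite('pics/d12c.png',cv2.resize(a[150:300,250:450],None,fx=4,fy=4,interpolation=2))
E
python3 -c "
from pl import *
edges('s12','d12')"
```

```text
[ 0.4450518  -0.26122828  0.11369909] [1.16094584 0.16602704 0.4958204 ] x^ 0.8736648908180974
plinth shift px ((-0.058250093526702074, 0.006412111628133488), 0.964452579120795)
side 22 0.26 [606.7 -39.4  30. ] [656.7 -81.3  30. ] -39.91
scene 35 0.29 [656.7 -83.1  30. ] [546.5   9.5  30. ] 139.95
```

View pics/d12c.png

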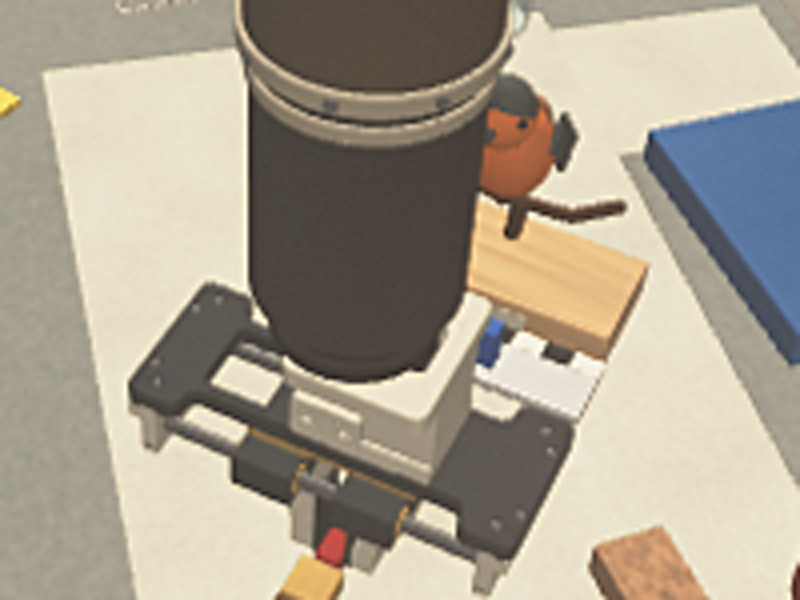

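Call:
jog_arm --pt "-8 20 0 0" --pt "-8 34 0 0" --pt "-5 35 0 0" --pt "0 35 0 0" --pt "0 35 0 0" --pt "0 35 0 0" --pt "0 35 0 0" --pt "0 35 0 0" --pt "0 35 0 0" --pt "0 30 0 0"

```text
clock: 28.6
tool_pos: [0.4254, 0.0707, 0.111]
orientation: [-180.0, 0.0, -130.0]
force: [0.8, -0.3, -0.9]
opening: 0.0139
```

```bash
python3 - <<'E'
from h import *
print(get_obs()['tool_pos'])
shot('side','d13');shot('scene','s13')
a=cv2.imread('pics/d13.png');cv2.imwrite('pics/d13c.png',cv2.resize(a[180:260,330:430],None,fx=8,fy=7.5,interpolation=2))
E
python3 -c "
from pl import *
edges('s13','d13')"
```

```text
[0.42537156 0.07071008 0.11101554]
side 45 0.25 [554.9   5.7  30. ] [657.  -80.4  30. ] -40.12
scene 35 0.29 [656.7 -83.1  30. ] [546.5   9.5  30. ] 139.95
```

View pics/d13c.png

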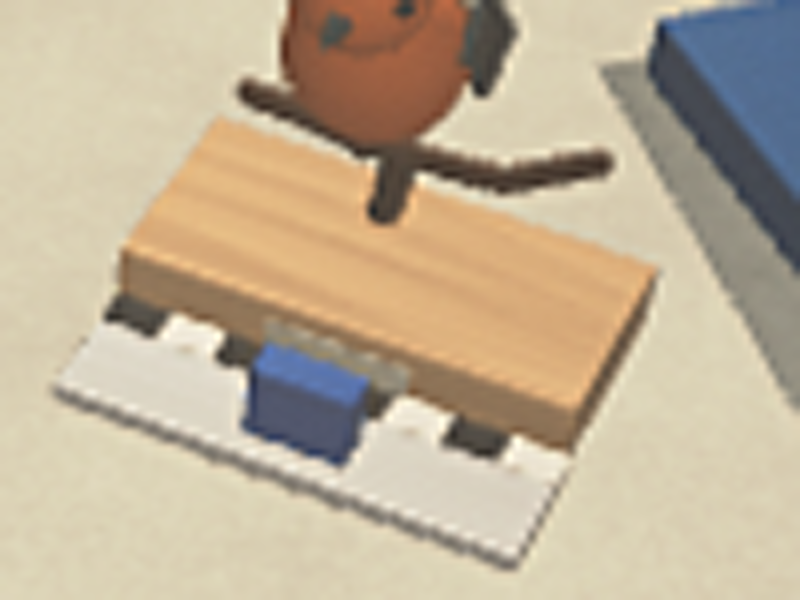

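```bash
python3 - <<'E'
from h import *
k,im=load('d13')
c=lambda p:((p[0]+.5)/8-.5+330,(p[1]+.5)/7.5-.5+180)
# dark lower face of back edge: per column darkest below plate
g=cv2.cvtColor(im,cv2.COLOR_RGB2GRAY).astype(float)
P=[]
for x in range(340,392):
    y0=np.interp(x,[337,394],[231,254.5]); r=np.arange(int(y0)-4,int(y0)+6)
    y=r[np.argmin(g[r,x])]; 
    w=np.clip(190-g[y-1:y+2,x],0,None); P.append((x,(w*np.arange(y-1,y+2)).sum()/max(w.sum(),1e-6)))
P=np.array(P,np.float32); vx,vy,x0,y0=cv2.fitLine(P,cv2.DIST_HUBER,0,.01,.01).ravel()
r=P[:,1]-(y0+(P[:,0]-x0)*vy/vx);print('res',r.std())
A=ray(k,x0-25*vx,y0-25*vy,.004);B=ray(k,x0+25*vx,y0+25*vy,.004)
F=np.array([607,-40.])
for yaw in (49.9,):
    t=np.radians(yaw);X=np.array([np.cos(t),np.sin(t)]);Y=np.array([-X[1],X[0]])
    for q in (A,B): print('back edge',((1000*q[:2]-F)@X).round(1),((1000*q[:2]-F)@Y).round(1))
    for n,p,z in [('L',(60,384),.008),('R',(516,556),.008),('FR',(574,455),.008),('FL',(105,318),.008),('plFR',(570,412),.03),('plFL',(122,252),.03),('plFRb',(572,440),.0)]:
        q=1000*ray(k,*c(p),z)[:2]-F; print(n,(q@X).round(1),(q@Y).round(1))
print(np.degrees(np.arctan2(*(B-A)[:2][::-1])))
E
```

```text
res 2.5098693
back edge -47.5 51.1
back edge -48.1 -76.2
L -47.9 78.9
R -48.7 -78.4
FR 1.8 -79.1
FL -12.5 79.7
plFR -0.6 -75.2
plFL -0.4 80.6
plFRb 15.2 -74.8
-40.40036186618015
```

```bash
python3 - <<'E'
from h import *
k,_=load('s13')
for p in [(196,262),(222,236)]: print((1000*ray(k,*p,0)).round(0))
E
```

```text
[ 745. -279.    0.]
[ 648. -254.    0.]
```

Call:
jog_arm --pt "-2 -20 0 0" --pt "-2 -34 0 0" --pt "-2 -35 0 0" --pt "0 -35 0 0" --pt "0 -35 0 0" --pt "0 -35 0 0" --pt "0 -35 0 0" --pt "0 -35 0 -5" --pt "0 -35 0 -5" --pt "0 -35 0 -5"

```text
clock: 29.53
tool_pos: [0.4186, -0.267, 0.1108]
orientation: [180.0, 0.0, -145.3]
force: [1.3, -0.2, 0.3]
opening: 0.0133
```

Call:
jog_arm --pt "5 -30 0 -6" --pt "10 -30 0 -6" --pt "15 -25 0 -6" --pt "20 -20 0 -6" --pt "20 -15 0 -6" --pt "20 -10 0 -4" --pt "12 -5 0 0" --pt "6 -2 0 0" --pt "0 0 0 0" --pt "0 0 0 0"

```text
clock: 30.37
tool_pos: [0.5269, -0.4015, 0.1104]
orientation: [180.0, -0.1, -179.0]
force: [-0.1, 0.4, -0.1]
opening: 0.0132
```

```bash
python3 - <<'E'
from h import *
o=get_obs();print(o['tool_pos'],o['orientation'])
shot('wrist','w14');shot('scene','s14')
E
```

```text
[ 0.52689816 -0.40154968  0.11035242] [ 1.79955143e+02 -5.90390868e-02 -1.78971568e+02]
```

View pics/w14.png

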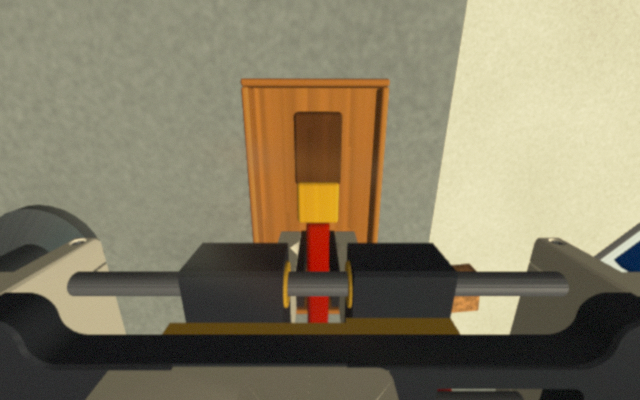

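View pics/s14.png

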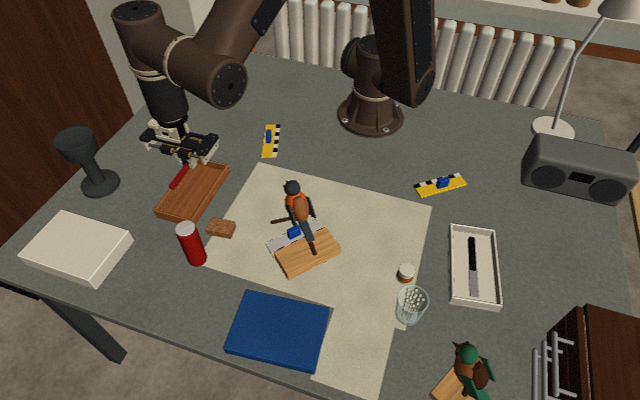

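Call:
jog_arm --pt "0 0 -5 0" --pt "0 0 -12 0" --pt "0 0 -15 0" --pt "0 0 -17 0" --pt "0 0 -17 0" --pt "0 0 -15 0" --pt "0 0 -10 0" --pt "0 0 -6 0" --pt "0 0 -2 0" --pt "0 0 0 0"

```text
clock: 31.3
tool_pos: [0.5279, -0.4016, 0.0114]
orientation: [180.0, -0.0, -179.0]
force: [0.2, 0.1, -0.0]
opening: 0.0135
```

Call:
jog_arm --pt "0 0 -0.5 0" --pt "0 0 0 0" --pt "0 0 0 0" --pt "0 0 0 0" --pt "0 0 0 0" --pt "0 0 10 0" --pt "0 0 20 0" --pt "0 0 30 0" --pt "0 0 35 0" --pt "0 0 30 0" --fingers 36

```text
clock: 32.13
tool_pos: [0.5282, -0.4019, 0.1392]
orientation: [-180.0, 0.0, -179.0]
force: [1.9, 0.6, 0.7]
opening: 0.0364
```

Call:
jog_arm --pt "-15 20 5 0" --pt "-15 34 0 0" --pt "-15 35 0 0" --pt "-15 35 0 0" --pt "-15 35 0 0" --pt "-15 35 0 0" --pt "-10 35 0 0" --pt "-5 35 0 0" --pt "0 35 0 0" --pt "0 30 0 0"

```text
clock: 32.97
tool_pos: [0.4227, -0.071, 0.1426]
orientation: [180.0, 0.1, -179.0]
force: [0.4, 0.8, -0.3]
opening: 0.0356
```

Call:
jog_arm --pt "0 30 0 0" --pt "0 30 0 0" --pt "0 30 0 0" --pt "0 30 0 0" --pt "0 20 0 0" --pt "0 10 0 0" --pt "0 0 0 0" --pt "0 0 0 0" --pt "0 0 0 0" --pt "0 0 0 0"

```text
clock: 33.8
tool_pos: [0.423, 0.0763, 0.1414]
orientation: [-180.0, -0.0, -179.0]
force: [0.4, -1.1, 0.7]
opening: 0.0362
```

```bash
python3 - <<'E'
from h import *
o=get_obs();print(o['tool_pos'],o['orientation'])
shot('side','d15');shot('scene','s15')
E
python3 -c "
from pl import *
edges('s15','d15')"
```

```text
[0.42296666 0.07632423 0.14139682] [-1.79994120e+02 -8.70047646e-03 -1.79031046e+02]
side 44 0.24 [554.9   5.7  30. ] [657.1 -80.3  30. ] -40.1
scene 35 0.29 [656.7 -83.1  30. ] [546.5   9.5  30. ] 139.95
```

View pics/d15.png

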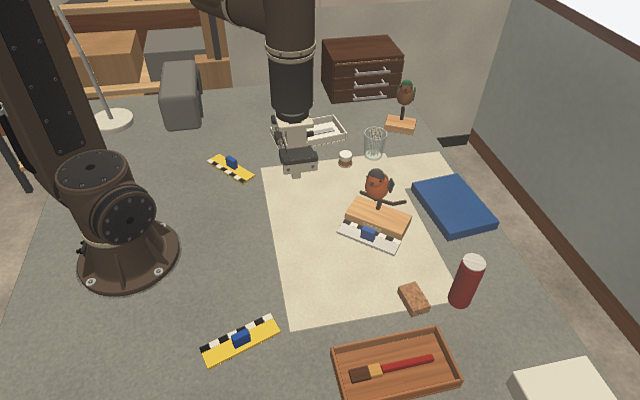

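View pics/s15.png

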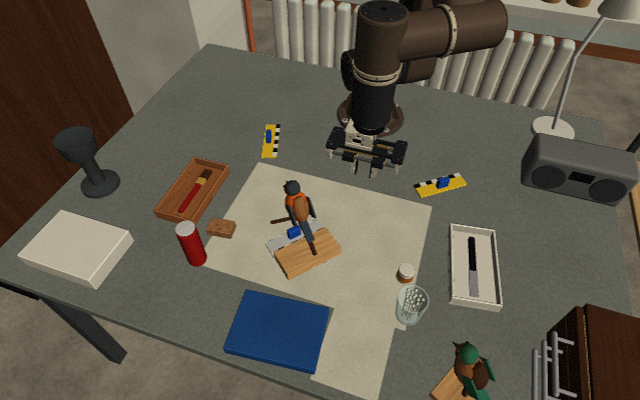

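```bash
python3 - <<'E'
from sc import *
k,im=load('s15')
cv2.imwrite('pics/s15d.png',cv2.resize(im[205:265,250:345,::-1],None,fx=8,fy=8,interpolation=2))
for p in [(125,305),(528,122)]: print(pf(k,p,(250,205),8,.008))
for p in [(192,376),(605,182)]: print(pf(k,p,(250,205),8,.03))
k,im=load('d15')
cv2.imwrite('pics/d15d.png',cv2.resize(im[200:258,330:410,::-1],None,fx=10,fy=10,interpolation=2))
E
```

```text
(np.float64(-50.8), np.float64(-78.0))
(np.float64(-48.1), np.float64(79.1))
(np.float64(-0.2), np.float64(-76.2))
(np.float64(1.9), np.float64(80.2))
```

View pics/d15d.png

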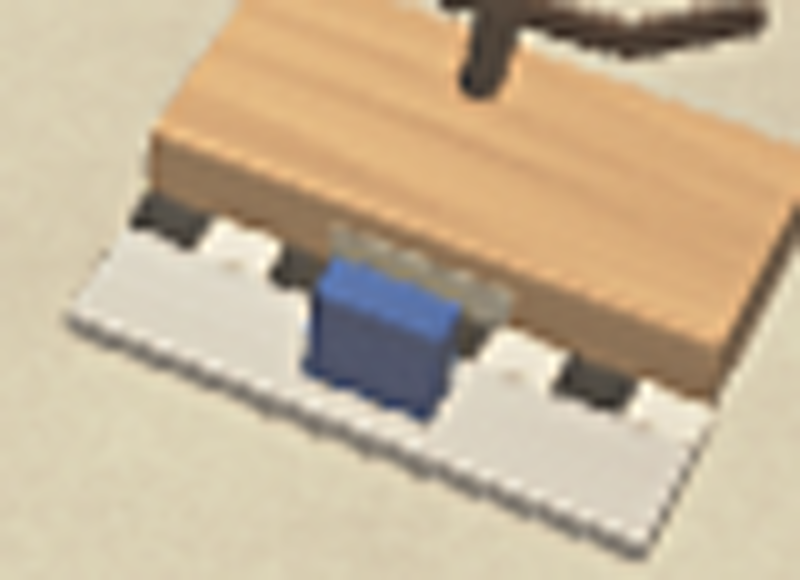

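View pics/s15d.png

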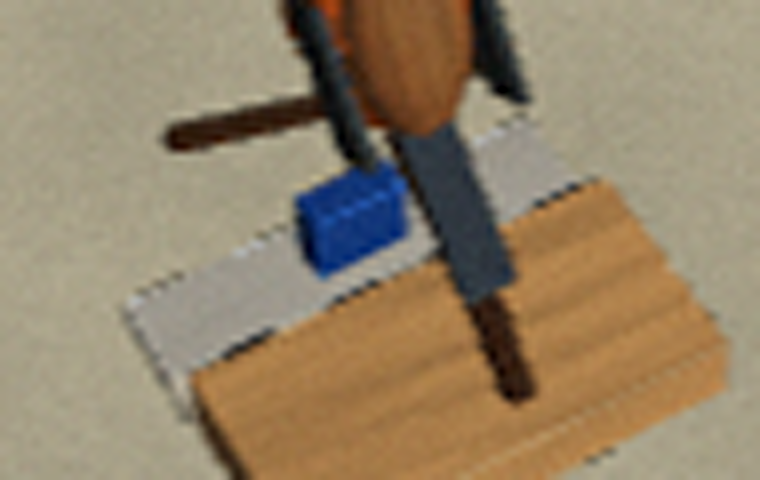

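```bash
python3 -c "
from plant import *
print(close_job())"
```

```text
the job is handed in; nothing more can be done
None
```

I handed the job in at about 34 s of the 72 s allowed. The hand-in gives no verdict, so the results below are from my own last checks.

**What I did**
- **Spatula:** I put it in the white tray.
- **Scale:** The jog interface cannot tilt the gripper, so I carried the scale only to just short of the bird and set it down parallel to the plinth front. I then held the brush as a rod and pushed the blue block with its handle end until the scale met the plinth. The push peaked at about 5.5 N.
- **Brush:** I put it in the wooden tray afterwards and moved the arm clear of everything.

**What the last checks showed**
- **Scale:** No paper shows between its edge and the plinth. In the scene view its back edge lies 50.0 to 50.6 mm in front of the plinth face, against its own 50 mm width. It is parallel to within about 0.3° and centred to within about 1 mm.
- **Plinth and bird:** The plinth's front edge measured the same as before the push, and I saw no contact with the bird.
- **Tools and other items:** Both tools lie in their trays and the bystanders look unmoved. I judged these by eye from the last pictures.

**One disagreement:** the side camera put the scale's edge about 2 mm inside the plinth face. That cannot be real and matches the stated 2 mm calibration error.

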